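# Put the star knobs away in their drawers

## Task

Put each of the four star-shaped clamping knobs into the small drawer whose lining has the knob's own colour, flat on the drawer's floor with its stud still pointing up. Set each knob down rather than letting it drop, and leave the two straight bar knobs lying where they are.

Things in the scene. Friction and masses are not known exactly. Their poses are not given: they have to be found in the camera images.
- red_star: loose red five-lobed star knob, 64 mm across and 18 mm thick, about 90 g, lying on its flat face with its steel stud pointing up. Stud: on the centre line, 12 mm diameter, from 26 to 62 mm above the underside, above a steel collar of 24 mm diameter from 18 to 26 mm; grip it by the stud. Origin: centre of the underside, z up along the stud.
- yellow_star: loose yellow five-lobed star knob, 64 mm across and 18 mm thick, about 90 g, lying on its flat face with its steel stud pointing up. Stud: on the centre line, 12 mm diameter, from 26 to 62 mm above the underside, above a steel collar of 24 mm diameter from 18 to 26 mm; grip it by the stud. Origin: centre of the underside, z up along the stud.
- blue_star: loose blue five-lobed star knob, 64 mm across and 18 mm thick, about 90 g, lying on its flat face with its steel stud pointing up. Stud: on the centre line, 12 mm diameter, from 26 to 62 mm above the underside, above a steel collar of 24 mm diameter from 18 to 26 mm; grip it by the stud. Origin: centre of the underside, z up along the stud.
- black_star: loose black five-lobed star knob, 64 mm across and 18 mm thick, about 90 g, lying on its flat face with its steel stud pointing up. Stud: on the centre line, 12 mm diameter, from 26 to 62 mm above the underside, above a steel collar of 24 mm diameter from 18 to 26 mm; grip it by the stud. Origin: centre of the underside, z up along the stud.
- red_drawer: small shallow open plywood drawer with a red lining on its floor, fixed to the bench; outside 112 x 112 mm and 22 mm high, walls 6 mm, inside 100 x 100 mm, inner floor 6 mm above the bench. Origin: centre of its underside; x and y along its sides, small wooden pull on its -x side.
- yellow_drawer: small shallow open plywood drawer with a yellow lining on its floor, fixed to the bench; outside 112 x 112 mm and 22 mm high, walls 6 mm, inside 100 x 100 mm, inner floor 6 mm above the bench. Origin: centre of its underside; x and y along its sides, small wooden pull on its -x side.
- blue_drawer: small shallow open plywood drawer with a blue lining on its floor, fixed to the bench; outside 112 x 112 mm and 22 mm high, walls 6 mm, inside 100 x 100 mm, inner floor 6 mm above the bench. Origin: centre of its underside; x and y along its sides, small wooden pull on its -x side.
- black_drawer: small shallow open plywood drawer with a black lining on its floor, fixed to the bench; outside 112 x 112 mm and 22 mm high, walls 6 mm, inside 100 x 100 mm, inner floor 6 mm above the bench. Origin: centre of its underside; x and y along its sides, small wooden pull on its -x side.
- red_bar: loose red straight bar knob, 90 x 22 mm and 18 mm thick, lying on its flat face with the same upright steel stud (top at 62 mm); not a star knob, to be left where it is. Origin: centre of the underside, x along the bar, z up.
- blue_bar: loose blue straight bar knob, 90 x 22 mm and 18 mm thick, lying on its flat face with the same upright steel stud (top at 62 mm); not a star knob, to be left where it is. Origin: centre of the underside, x along the bar, z up.
Mind the look-alikes: they are no part of the job. There is more than one size of the red_star; the job needs the smallest.

How it is judged (in metres and radians):
At the end, for the whole second after the job is handed in: Each star knob stands flat, stud up (tilt under 0.15 rad), on the floor of the drawer with its own colour (centre within 27 mm of the drawer's centre, underside less than 12 mm above the drawer's underside), released and at rest; both bar knobs are within 20 mm of where they lay (horizontal distance between red_star and red_drawer below 0.027 m and z of red_star in the frame of red_drawer below 0.012 m and angle between each of red_star, yellow_star, blue_star, black_star's own z axis and vertical below 0.15 rad and linear speed of each of red_star, yellow_star, blue_star, black_star, red_bar, blue_bar below 0.02 m/s and contact force between each of red_star, yellow_star, blue_star, black_star and the fingers below 0.1 N and horizontal distance between yellow_star and yellow_drawer below 0.027 m and z of yellow_star in the frame of yellow_drawer below 0.012 m and horizontal distance between blue_star and blue_drawer below 0.027 m and z of blue_star in the frame of blue_drawer below 0.012 m and horizontal distance between black_star and black_drawer below 0.027 m and z of black_star in the frame of black_drawer below 0.012 m and distance of each of red_bar, blue_bar from where it was at the start of the episode below 0.02 m); the robot touches nothing.
It fails at once if a star knob is let go (dropped) with its underside more than 40 mm above the bench ((height (world z) of red_star above 0.04 m and contact force between red_star and the fingers below 0.05 N) or (height (world z) of yellow_star above 0.04 m and contact force between yellow_star and the fingers below 0.05 N) or (height (world z) of blue_star above 0.04 m and contact force between blue_star and the fingers below 0.05 N) or (height (world z) of black_star above 0.04 m and contact force between black_star and the fingers below 0.05 N)).
It fails at once if a bar knob is moved more than 20 mm or tipped over (distance of any of red_bar, blue_bar from where it was at the start of the episode above 0.02 m or angle between any of red_bar, blue_bar's own z axis and vertical above 0.5 rad).
It also fails if it takes over 90 s, if anything falls off the work surface, if the arm or the gripper's body presses on something with over 40 N, if the wrist force passes 120 N, or if a joint passes its speed limit or range.

## Robot

A 6-joint arm with a two-finger parallel gripper is mounted at the origin on the work surface. World frame = base frame: x ahead of the robot, y to its left, z up, the work surface at z = 0. Lengths are in mm, angles in degrees, forces in N, time in s.
With the tool pointing down it reaches from about 350 to 850 mm from the base axis. Payload 8.1 kg.
Tool frame: the origin (TCP) lies at the very end of the fingers, on their centre line; the grasp point (between the pads) lies 19 mm behind it (r.grasp_offset is the distance from the TCP to the grasp point, in mm); z points along the fingers, y is the line along which they close (so a half turn about z gives the same grasp; the last joint's range is limited). The gripper opens to 85 mm and grips with 20 to 120 N. Pads are 22 mm wide; open, the fingers measure 114 mm over their backs; the gripper's body (76 mm by 85 mm) begins 54 mm behind the grasp point. The pads swing forward as they close: fully open they stand 13 mm farther back than shut.
Start: joints at [-73.476, 7.471, 85.268, -0, 87.261, -4.893], TCP at [219.113, -558.565, 231.292] pointing down, gripper open.
Joint ranges: [-169.43, 169.43], [-51.17, 129.36], [1.28, 143.12], [-76.62, 256.62], [0, 156.53], [-152.29, 152.29]. Speed limits (degrees/s): [136.94, 136.94, 159.86, 180, 180, 180].

## Interface

Orientations are given as [roll, pitch, yaw] about the fixed x, y, z axes, in that order (R = Rz(yaw) Ry(pitch) Rx(roll)).
In Python, from bench import r gives the robot as it stands.
- The arm moves only by the tool carry_out, never from a script. Its argument "commands" is a list of rows, each an object with "jaw": the finger opening in m, from 0 to 0.0854; "translation": the shift along the tool's x, y, z in m, a list of three; "spin": the turn about the tool's z in rad. A call has exactly 8 rows; each row shifts and turns the commanded pose from where the row before left it, along the tool's axes as they then stand; what a row does not reach is not made up. A row lasts 1/12 s, in which the tool goes at most 41.7 mm and 7.16 degrees, less where a joint would pass 70% of its speed; a pose out of reach is approached as far as the arm can. A call is refused whole if a number of a shift passes 0.0417 or a number of a turn 0.125, either way. A call with a gripper value outside its range is refused whole. The fingers move at their own pace and stop on an object; "squeeze" is the grip in N (left out, the last holds). Time passes only in rows, so rows that do not move let the fingers close, or fill a call up. It gives the time, the measured TCP pose, the force, the opening and the grip force at its end, in the units of the state.
- r.sense(): the state, without advancing time (a new reading comes with each control period).
- r.snapshot(name): name is "scene" or "side" or "wrist"; returns a dict with "pixels" (400x640x3 uint8, blue, green, red), "K" (3x3 intrinsics, pixels), "dist_coeffs" ([k1, k2, p1, p2, k3] as OpenCV has them; the pictures are not rectified), "extrinsics" (4x4, takes a point from camera to world coordinates). Camera axes: x right, y down, z forward; pixel columns grow to the right and rows downward; lengths in mm; the calibration is good to about 2 mm. A picture is of the moment at which its call begins. There is no depth.
- r.hand_in(): hands the job in; it is judged then, once.
Trained networks look in a picture, given as the dict that the camera call returned (one of the last four; its "shot" number tells which), for a name from the list of things; names that differ only in an ending like _2 or _b are one class to them, and where a whole thing is asked for, a point or a joint stands for the part that bears it (a point fixed in the world has none). Each returns a list of dicts, best first, with "score" (0 to 1); they miss things now and then, are a little off and sometimes report something else, mostly with a low value. They report only what shows in the picture. A call takes as long as a camera call. They do not tell look-alikes from the thing itself.
- r.spot_in(picture, target): "xy" ([column, row] in pixels, amid what is visible of it).
- r.regions_of(picture, target): "pixels" (400x640 bool, what is visible of it) and "xy" ([column, row] in pixels, amid what is visible of it).
- r.landmark_of(picture, target): "xy" ([column, row] in pixels: a listed point, or the origin of a listed thing).
The state is a dict: "time": time; "joint_pos": joint angles; "qd": joint speeds; "joint_efforts": joint torques, N m; "tool_pos": TCP position; "tcp_rot": TCP orientation; "ft_force": force on the tool from outside, world axes, zero at the start; "wrist_torque": the same for the moment, N m; "finger_gap": finger opening in mm; "grip_force": force on a finger pad.
Only numpy, scipy, OpenCV 4.12 (cv2) and the standard library are available. Lean on these libraries where they do the work, as an engineer would, in place of code of your own. Each camera call takes 0.05 s, during which the arm holds its last target. There are 200 camera calls.

## Working session

There is one attempt and no reset: what is moved stays moved. The work goes in short steps, Python scripts to look and compute and a tool call to move; the robot and the scene stay as the last step left them, time stands still between calls to the robot, and variables do not carry over. Pictures are saved under pics/ and viewed, at most 14 in all, crops included, and the job is handed in when it is done.

Besides the shell and the picture viewer there is one more tool, called after "Call:" by a JSON object that holds its "method" and its "body". carry_out: Moves the arm, as the interface text tells. Its arguments: {"type":"object","properties":{"commands":{"type":"array","items":{"type":"object","properties":{"jaw":{"type":"number"},"translation":{"type":"array","items":{"type":"number"}},"spin":{"type":"number"}}}},"squeeze":{"type":"number"}},"required":["commands"]}

```bash
mkdir -p pics; ls
cat > h.py <<'E'
from bench import r
import numpy as np, cv2
def ray(p,uv,z):
    n=cv2.undistortPoints(np.array([[uv]],float),p["K"],np.array(p["dist_coeffs"]))[0,0]
    T=np.array(p["extrinsics"]); d=T[:3,:3]@[n[0],n[1],1]; o=T[:3,3]
    return (o+d*(z-o[2])/d[2])[:2].round(1)
E
python3 - <<'E'
from h import *
p={}
for c in("scene","side","wrist"):
    p[c]=r.snapshot(c); cv2.imwrite(f"pics/{c}0.png",p[c]["pixels"])
N=["red_star","yellow_star","blue_star","black_star","red_bar","blue_bar","red_drawer","yellow_drawer","blue_drawer","black_drawer"]
for n in N:
  for c in("scene","side"):
    try:
      for d in r.landmark_of(p[c],n)[:4]: print(n,c,round(d["score"],2),np.round(d["xy"]),ray(p[c],d["xy"],6 if "drawer" not in n and 0 else 0))
    except Exception as e: print(n,c,e)
s=r.sense(); print(s["time"],s["tcp_rot"])
E
```

```text
pics
red_star scene 0.97 [406. 237.] [617.4 190.8]
red_star scene 0.97 [394. 300.] [777.7 165.4]
red_star scene 0.67 [454. 264.] [678.8 298.5]
red_star side 0.79 [200. 275.] [671.  301.8]
red_star side 0.76 [203. 216.] [772.3 175.6]
red_star side 0.71 [254. 253.] [611.1 192.1]
red_star side 0.28 [283. 189.] [669.6   3.8]
yellow_star scene 0.87 [243. 220.] [ 605.2 -195.4]
yellow_star side 0.55 [346. 156.] [ 602.9 -177.5]
yellow_star side 0.4 [457. 169.] [ 345.1 -292.5]
blue_star scene 0.64 [270. 167.] [ 435.2 -159.4]
blue_star side 0.72 [398. 186.] [ 444.6 -156.9]
black_star scene 0.84 [396. 180.] [448.7 166.8]
black_star scene 0.37 [407. 239.] [622.6 194. ]
black_star side 0.78 [333. 285.] [425.9 167.5]
red_bar scene 0.63 [440. 158.] [364.8 281.8]
red_bar side 0.82 [327. 350.] [359.9 296.6]
red_bar side 0.41 [404. 123.] [ 536.8 -378.8]
blue_bar scene 0.55 [222. 139.] [ 346.6 -309.7]
blue_bar side 0.67 [456. 169.] [ 348.5 -291.5]
red_drawer scene 0.87 [323. 247.] [661.7   2.6]
red_drawer side 0.78 [283. 191.] [666.1   9.4]
yellow_drawer scene 0.84 [177. 190.] [ 532.  -383.3]
yellow_drawer side 0.94 [406. 126.] [ 527.5 -371.2]
blue_drawer scene 0.65 [334. 186.] [483.8  11.4]
blue_drawer scene 0.62 [443. 159.] [367.6 289.8]
blue_drawer scene 0.53 [397. 178.] [443.8 169.8]
blue_drawer side 0.64 [350. 223.] [481.    7.2]
blue_drawer side 0.33 [219. 341.] [540.3 395.4]
black_drawer scene 0.82 [490. 216.] [538.4 394.4]
black_drawer side 0.63 [219. 340.] [541.5 394.2]
1.15 [ 1.79997844e+02 -9.32001554e-04  2.14159182e+01]
```

View pics/scene0.png

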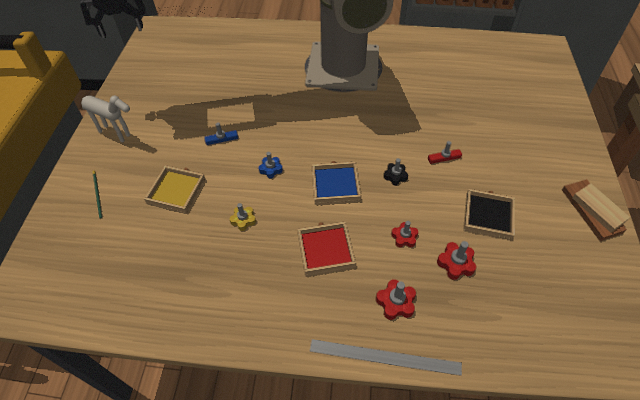

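View pics/side0.png

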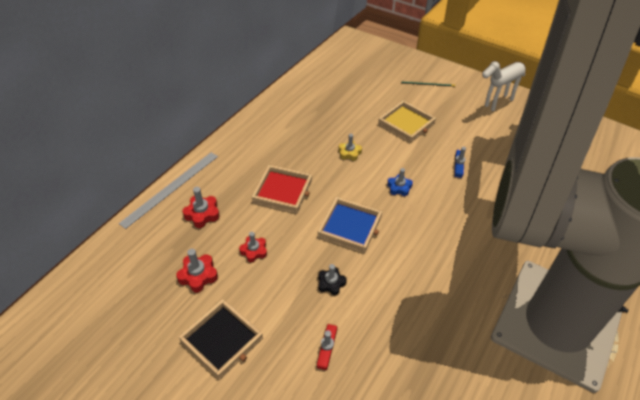

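The scene picture shows the small red star at (405,235), with larger look-alikes at (397,298) and (457,260). Yellow is at (242,216), blue at (270,166) and black at (396,173). The drawers and bars match the detections. I'll start with yellow.

Call:
{"method": "carry_out", "body": {"commands": [{"spin":0.1246,"jaw":0.085},{"spin":0.1246},{"spin":0.1246},{"translation":[0.029,-0.028,0]},{"translation":[0.029,-0.028,0]},{"translation":[0.029,-0.028,0]},{"translation":[0.029,-0.028,0]},{"translation":[0.029,-0.028,0]}], "squeeze": 40}}

```text
invalid input
```

Call:
{"method": "carry_out", "body": {"commands": [{"translation":[0.029,-0.028,0]},{"translation":[0.029,-0.028,0]},{"translation":[0.029,-0.028,0]},{"translation":[0.029,-0.028,0]},{"translation":[0.029,-0.028,0]},{"translation":[0.029,-0.028,0]},{"translation":[0.029,-0.028,0]},{}]}}

```text
invalid input
```

```bash
cat >> h.py <<'E'
def look(names,cam="wrist",save=None):
    p=r.snapshot(cam); s=r.sense()
    if save: cv2.imwrite(f"pics/{save}.png",p["pixels"])
    t=np.array(s["tool_pos"]); print("t",round(s["time"],2),"tcp",t.round(1),"rot",np.round(s["tcp_rot"],2),"cam",np.array(p["extrinsics"])[:3,3].round())
    for n in names:
        for d in r.landmark_of(p,n)[:3]:
            w=ray(p,d["xy"],0); print(n,round(d["score"],2),np.round(d["xy"]),"world",w,"rel",(w-t[:2]).round(1))
E
python3 -c "
from h import *
look(['yellow_star','yellow_drawer','blue_star','blue_drawer','red_drawer'],save='w1')"
```

```text
t 1.2 tcp [ 219.1 -558.6  231.3] rot [180.     0.    21.42] cam [ 282. -533.  374.]
```

Every row seems to need all three fields.

Call:
{"method": "carry_out", "body": {"commands": [{"spin":0.1246,"jaw":0.085,"translation":[0,0,0]},{"spin":0.1246,"jaw":0.085,"translation":[0,0,0]},{"spin":0.1246,"jaw":0.085,"translation":[0,0,0]},{"translation":[0.029,-0.028,0],"jaw":0.085,"spin":0},{"translation":[0.029,-0.028,0],"jaw":0.085,"spin":0},{"translation":[0.029,-0.028,0],"jaw":0.085,"spin":0},{"translation":[0.029,-0.028,0],"jaw":0.085,"spin":0},{"translation":[0.029,-0.028,0],"jaw":0.085,"spin":0}], "squeeze": 40}}

```text
time: 2.12
tool_pos: [365.1, -417.2, 231.5]
tcp_rot: [180.0, -0.0, -0.0]
ft_force: [0.4, -0.7, -0.6]
finger_gap: 85.3
grip_force: 0.0
```

Call:
{"method": "carry_out", "body": {"commands": [{"translation":[0.029,-0.028,0],"jaw":0.085,"spin":0},{"translation":[0.029,-0.028,0],"jaw":0.085,"spin":0},{"translation":[0.029,-0.028,0],"jaw":0.085,"spin":0},{"translation":[0.029,-0.028,0],"jaw":0.085,"spin":0},{"translation":[0.029,-0.028,0],"jaw":0.085,"spin":0},{"translation":[0.029,-0.028,0],"jaw":0.085,"spin":0},{"translation":[0.029,-0.028,0],"jaw":0.085,"spin":0},{"translation":[0,0,0],"jaw":0.085,"spin":0}]}}

```text
time: 2.78
tool_pos: [571.2, -216.8, 231.1]
tcp_rot: [-179.9, -0.1, 0.3]
ft_force: [0.4, -0.1, 0.7]
finger_gap: 85.1
grip_force: 0.0
```

```bash
python3 -c "
from h import *
look(['yellow_star','yellow_drawer','blue_star','blue_drawer','red_drawer'],save='w2')"
```

```text
t 2.83 tcp [ 569.3 -219.2  231. ] rot [-1.7995e+02 -1.0000e-02  2.9000e-01] cam [ 639. -216.  374.]
yellow_star 0.9 [298. 140.] world [ 600.8 -197.4] rel [31.5 21.8]
yellow_drawer 0.58 [450. 200.] world [ 528.9 -384.2] rel [ -40.4 -165. ]
blue_star 0.81 [269. 263.] world [ 442.1 -159. ] rel [-127.2   60.2]
blue_star 0.63 [133. 238.] world [475.1  16.7] rel [-94.2 235.9]
blue_drawer 0.76 [133. 240.] world [472.3  16.6] rel [-97.  235.8]
blue_drawer 0.34 [375. 329.] world [ 341.5 -303.4] rel [-227.8  -84.2]
red_drawer 0.88 [113.  83.] world [664.5  12.1] rel [ 95.2 231.3]
```

Call:
{"method": "carry_out", "body": {"commands": [{"translation":[0.0117,-0.0085,0.025],"jaw":0.085,"spin":0},{"translation":[0.0117,-0.0085,0.025],"jaw":0.085,"spin":0},{"translation":[0.0117,-0.0085,0.025],"jaw":0.085,"spin":0},{"translation":[0,0,0.025],"jaw":0.085,"spin":0},{"translation":[0,0,0.025],"jaw":0.085,"spin":0},{"translation":[0,0,0.025],"jaw":0.085,"spin":0},{"translation":[0,0,0.025],"jaw":0.06,"spin":0},{"translation":[0,0,0.023],"jaw":0.04,"spin":0}]}}

```text
time: 3.75
tool_pos: [601.2, -198.4, 32.0]
tcp_rot: [180.0, 0.0, -0.1]
ft_force: [-0.0, -0.0, 0.5]
finger_gap: 63.1
grip_force: 0.0
```

Call:
{"method": "carry_out", "body": {"commands": [{"translation":[0,0,0],"jaw":0.03,"spin":0},{"translation":[0,0,0],"jaw":0.02,"spin":0},{"translation":[0,0,0],"jaw":0.01,"spin":0},{"translation":[0,0,0],"jaw":0.004,"spin":0},{"translation":[0,0,0],"jaw":0.004,"spin":0},{"translation":[0,0,0],"jaw":0.004,"spin":0},{"translation":[0,0,0],"jaw":0.004,"spin":0},{"translation":[0,0,0],"jaw":0.004,"spin":0}]}}

```text
time: 4.42
tool_pos: [603.9, -198.2, 36.0]
tcp_rot: [179.9, -0.2, -0.0]
ft_force: [-1.0, -2.7, 6.7]
finger_gap: 10.5
grip_force: 39.7
```

Call:
{"method": "carry_out", "body": {"commands": [{"translation":[0,0,-0.02],"jaw":0.004,"spin":0},{"translation":[0,0,-0.04],"jaw":0.004,"spin":0},{"translation":[-0.012,0.0311,0],"jaw":0.004,"spin":0},{"translation":[-0.012,0.0311,0],"jaw":0.004,"spin":0},{"translation":[-0.012,0.0311,0],"jaw":0.004,"spin":0},{"translation":[-0.012,0.0311,0],"jaw":0.004,"spin":0},{"translation":[-0.012,0.0311,0],"jaw":0.004,"spin":0},{"translation":[-0.012,0.0311,0],"jaw":0.004,"spin":0}]}}

```text
time: 5.08
tool_pos: [529.7, -385.0, 94.1]
tcp_rot: [180.0, -0.0, 0.0]
ft_force: [0.3, -0.1, -0.3]
finger_gap: 10.7
grip_force: 39.1
```

```bash
python3 -c "
from h import *
look(['yellow_star','yellow_drawer'],save='w3')
p=r.snapshot('scene');cv2.imwrite('pics/s3.png',cv2.resize(p['pixels'][100:260,100:340],None,fx=3,fy=3))"
```

```text
t 5.13 tcp [ 526.9 -391.2   94.3] rot [ 1.7976e+02  1.0000e-02 -1.8000e-01] cam [ 597. -385.  237.]
yellow_star 0.69 [314. 226.] world [ 505.1 -384.9] rel [-21.8   6.3]
```

View pics/w3.png

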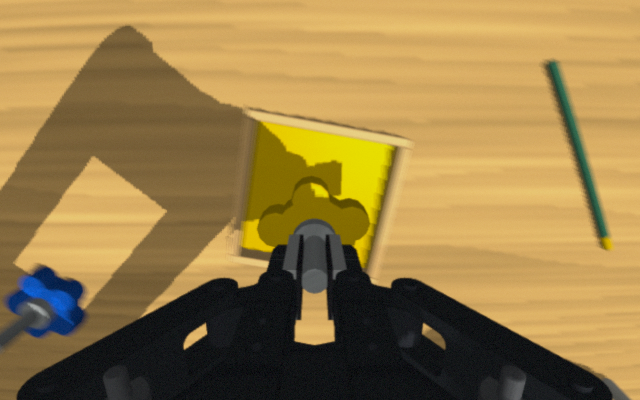

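View pics/s3.png

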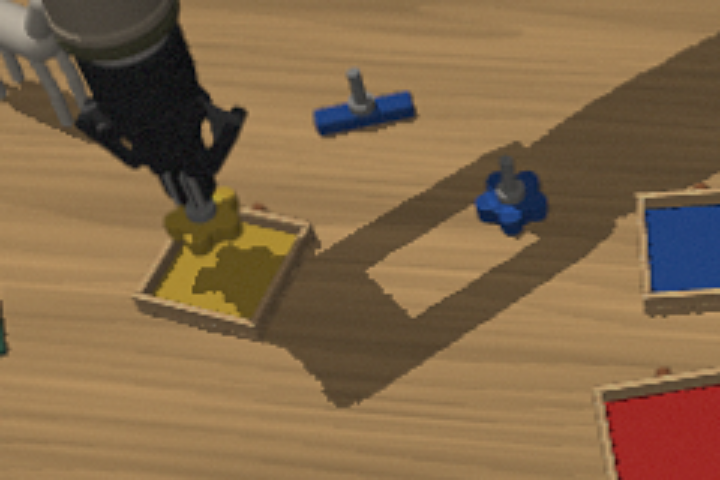

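The knob is held upright just above the yellow drawer, at about (200,215) in the crop. I'll lower it.

Call:
{"method": "carry_out", "body": {"commands": [{"translation":[0,0,0],"jaw":0.004,"spin":0},{"translation":[0,0,0.012],"jaw":0.004,"spin":0},{"translation":[0,0,0.012],"jaw":0.004,"spin":0},{"translation":[0,0,0.012],"jaw":0.004,"spin":0},{"translation":[0,0,0.008],"jaw":0.004,"spin":0},{"translation":[0,0,0.005],"jaw":0.004,"spin":0},{"translation":[0,0,0.003],"jaw":0.004,"spin":0},{"translation":[0,0,0.001],"jaw":0.004,"spin":0}]}}

```text
time: 5.95
tool_pos: [530.1, -382.8, 42.1]
tcp_rot: [-179.9, 0.1, 0.0]
ft_force: [-12.6, 10.5, 27.2]
finger_gap: 10.3
grip_force: 42.2
```

```bash
python3 -c "
from h import *
look([],save='w4')
s=r.sense();print(s['ft_force'])"
```

```text
t 6.0 tcp [ 530.3 -383.1   42.1] rot [-1.7995e+02  4.0000e-02  3.0000e-02] cam [ 598. -383.  185.]
[-6.60262762  6.15791155 15.4429529 ]
```

View pics/w4.png

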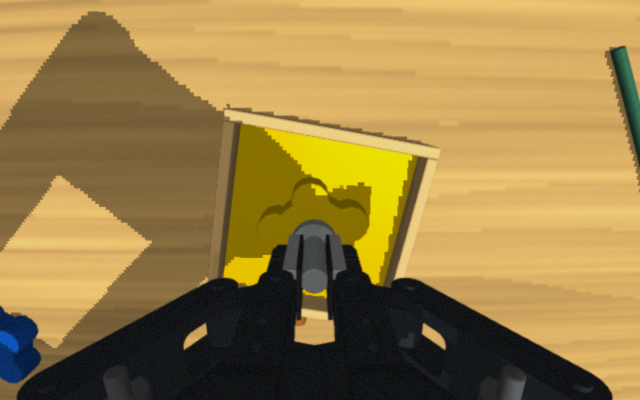

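It rests on the floor near the drawer's middle. I'll release it and go to blue.

Call:
{"method": "carry_out", "body": {"commands": [{"translation":[0,0,0],"jaw":0.02,"spin":0},{"translation":[0,0,0],"jaw":0.04,"spin":0},{"translation":[0,0,0],"jaw":0.06,"spin":0},{"translation":[0,0,0],"jaw":0.06,"spin":0},{"translation":[0,0,-0.025],"jaw":0.06,"spin":0},{"translation":[0,0,-0.035],"jaw":0.06,"spin":0},{"translation":[0,0,-0.04],"jaw":0.06,"spin":0},{"translation":[0,0,-0.04],"jaw":0.06,"spin":0}]}}

```text
time: 6.67
tool_pos: [529.5, -383.1, 180.5]
tcp_rot: [-179.9, 0.1, -0.0]
ft_force: [1.1, -1.2, 0.5]
finger_gap: 59.9
grip_force: 0.0
```

Call:
{"method": "carry_out", "body": {"commands": [{"translation":[-0.0125,-0.0321,-0.005],"jaw":0.06,"spin":0},{"translation":[-0.0125,-0.0321,0],"jaw":0.06,"spin":0},{"translation":[-0.0125,-0.0321,0],"jaw":0.06,"spin":0},{"translation":[-0.0125,-0.0321,0],"jaw":0.06,"spin":0},{"translation":[-0.0125,-0.0321,0],"jaw":0.06,"spin":0},{"translation":[-0.0125,-0.0321,0],"jaw":0.06,"spin":0},{"translation":[-0.0125,-0.0321,0],"jaw":0.06,"spin":0},{"translation":[0,0,0],"jaw":0.06,"spin":0}]}}

```text
time: 7.33
tool_pos: [440.6, -154.3, 184.4]
tcp_rot: [-179.8, 0.1, 0.1]
ft_force: [-1.2, -0.7, 0.4]
finger_gap: 60.0
grip_force: 0.0
```

```bash
python3 -c "
from h import *
look(['blue_star','blue_drawer'],save='w5')
look(['yellow_star','yellow_drawer','blue_star'],'scene')"
```

```text
t 7.38 tcp [ 441.9 -156.6  185. ] rot [-1.7997e+02  1.0000e-02  1.6000e-01] cam [ 509. -154.  327.]
blue_star 0.7 [315. 176.] world [ 436.9 -155.3] rel [-5.   1.3]
blue_star 0.4 [548.  85.] world [ 531.5 -387.1] rel [  89.6 -230.5]
blue_drawer 0.65 [148. 139.] world [475.3  17.2] rel [ 33.4 173.8]
t 7.53 tcp [ 443.1 -159.5  185.6] rot [ 1.7996e+02 -4.0000e-02  0.0000e+00] cam [1192.   68.  909.]
yellow_star 0.65 [174. 187.] world [ 523.6 -393.8] rel [  80.5 -234.3]
yellow_drawer 0.64 [176. 192.] world [ 536.1 -382.8] rel [  93.  -223.3]
blue_star 0.85 [269. 167.] world [ 436.2 -162.9] rel [-6.9 -3.4]
blue_star 0.28 [222. 140.] world [ 352.7 -306.2] rel [ -90.4 -146.7]
```

Call:
{"method": "carry_out", "body": {"commands": [{"translation":[-0.004,0,0.025],"jaw":0.06,"spin":0},{"translation":[0,0,0.025],"jaw":0.06,"spin":0},{"translation":[0,0,0.025],"jaw":0.06,"spin":0},{"translation":[0,0,0.025],"jaw":0.06,"spin":0},{"translation":[0,0,0.025],"jaw":0.06,"spin":0},{"translation":[0,0,0.025],"jaw":0.05,"spin":0},{"translation":[0,0,0],"jaw":0.04,"spin":0},{"translation":[0,0,0],"jaw":0.03,"spin":0}]}}

```text
time: 8.35
tool_pos: [437.4, -158.9, 34.1]
tcp_rot: [-179.9, 0.2, -0.1]
ft_force: [-0.4, -0.1, 0.0]
finger_gap: 30.2
grip_force: 0.0
```

Call:
{"method": "carry_out", "body": {"commands": [{"translation":[0,0,0],"jaw":0.02,"spin":0},{"translation":[0,0,0],"jaw":0.01,"spin":0},{"translation":[0,0,0],"jaw":0.004,"spin":0},{"translation":[0,0,0],"jaw":0.004,"spin":0},{"translation":[0,0,0],"jaw":0.004,"spin":0},{"translation":[0,0,0],"jaw":0.004,"spin":0},{"translation":[0,0,-0.02],"jaw":0.004,"spin":0},{"translation":[0,0,-0.04],"jaw":0.004,"spin":0}]}}

```text
time: 9.02
tool_pos: [435.0, -157.1, 91.6]
tcp_rot: [-179.8, 0.5, 0.0]
ft_force: [0.5, -0.2, -1.9]
finger_gap: 10.4
grip_force: 39.2
```

Call:
{"method": "carry_out", "body": {"commands": [{"translation":[0.0067,-0.0287,0],"jaw":0.004,"spin":0},{"translation":[0.0067,-0.0287,0],"jaw":0.004,"spin":0},{"translation":[0.0067,-0.0287,0],"jaw":0.004,"spin":0},{"translation":[0.0067,-0.0287,0],"jaw":0.004,"spin":0},{"translation":[0.0067,-0.0287,0],"jaw":0.004,"spin":0},{"translation":[0.0067,-0.0287,0],"jaw":0.004,"spin":0},{"translation":[0,0,0.005],"jaw":0.004,"spin":0},{"translation":[0,0,0.005],"jaw":0.004,"spin":0}]}}

```text
time: 9.68
tool_pos: [479.5, 14.5, 85.8]
tcp_rot: [180.0, -0.1, 0.2]
ft_force: [-0.1, -0.6, -1.2]
finger_gap: 10.4
grip_force: 39.3
```

```bash
python3 -c "
from h import *
look(['blue_star','blue_drawer','red_drawer'],save='w6')"
```

```text
t 9.73 tcp [478.3  13.5  84.2] rot [1.7998e+02 6.0000e-02 1.1000e-01] cam [547.  15. 229.]
blue_star 0.7 [51.  0.] world [616.7 189.4] rel [138.4 175.9]
blue_star 0.58 [315. 223.] world [460.9  14. ] rel [-17.4   0.5]
```

View pics/w6.png

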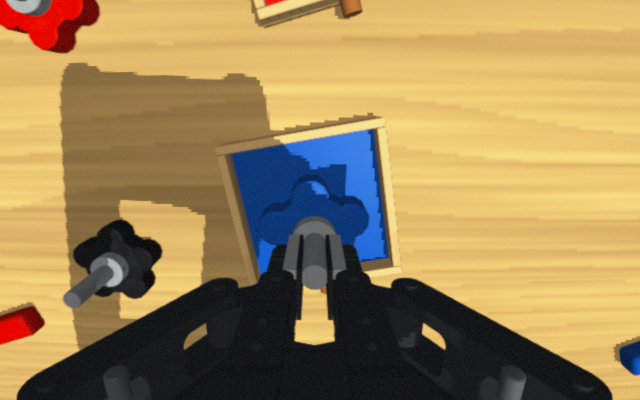

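The wrist view shows the blue drawer's outer rim corners at about (217,150), (384,117) and (400,270). I'll work out its centre from those.

```bash
python3 -c "
from h import *
p=r.snapshot('wrist');a,b,c=[ray(p,u,22) for u in((217,150),(384,117),(400,270))];print(a,b,c,(a+c)/2,np.linalg.norm(a-b),np.linalg.norm(c-b))"
```

```text
[518.7  75.2] [539.5 -31.8] [432.  -49.9] [475.35  12.65] 109.00293574028177 109.01311847663106
```

Call:
{"method": "carry_out", "body": {"commands": [{"translation":[-0.003,0,0.01],"jaw":0.004,"spin":0},{"translation":[0,0,0.012],"jaw":0.004,"spin":0},{"translation":[0,0,0.01],"jaw":0.004,"spin":0},{"translation":[0,0,0.006],"jaw":0.004,"spin":0},{"translation":[0,0,0.004],"jaw":0.004,"spin":0},{"translation":[0,0,0.002],"jaw":0.004,"spin":0},{"translation":[0,0,0.001],"jaw":0.004,"spin":0},{"translation":[0,0,0],"jaw":0.004,"spin":0}]}}

```text
time: 10.6
tool_pos: [475.3, 13.1, 43.4]
tcp_rot: [180.0, 0.2, 0.0]
ft_force: [-26.7, 0.3, 46.3]
finger_gap: 10.5
grip_force: 44.1
```

Call:
{"method": "carry_out", "body": {"commands": [{"translation":[0,0,-0.002],"jaw":0.004,"spin":0},{"translation":[0,0,0],"jaw":0.02,"spin":0},{"translation":[0,0,0],"jaw":0.04,"spin":0},{"translation":[0,0,0],"jaw":0.06,"spin":0},{"translation":[0,0,-0.025],"jaw":0.06,"spin":0},{"translation":[0,0,-0.035],"jaw":0.06,"spin":0},{"translation":[0,0,-0.04],"jaw":0.06,"spin":0},{"translation":[0,0,-0.04],"jaw":0.06,"spin":0}]}}

```text
time: 11.27
tool_pos: [474.8, 13.3, 182.5]
tcp_rot: [-180.0, 0.2, -0.0]
ft_force: [1.1, 0.1, -0.5]
finger_gap: 60.1
grip_force: 0.0
```

Call:
{"method": "carry_out", "body": {"commands": [{"translation":[-0.007,-0.0308,-0.003],"jaw":0.06,"spin":0},{"translation":[-0.007,-0.0308,0],"jaw":0.06,"spin":0},{"translation":[-0.007,-0.0308,0],"jaw":0.06,"spin":0},{"translation":[-0.007,-0.0308,0],"jaw":0.06,"spin":0},{"translation":[-0.007,-0.0308,0],"jaw":0.06,"spin":0},{"translation":[0,0,0],"jaw":0.06,"spin":0},{"translation":[0,0,0],"jaw":0.06,"spin":0},{"translation":[0,0,0],"jaw":0.06,"spin":0}]}}

```text
time: 11.93
tool_pos: [440.8, 166.9, 184.8]
tcp_rot: [180.0, 0.0, 0.0]
ft_force: [-0.6, -0.3, -0.8]
finger_gap: 60.3
grip_force: 0.0
```

```bash
python3 -c "
from h import *
look(['black_star','black_drawer','blue_star','red_star'],save='w7')"
```

```text
t 11.98 tcp [441.  166.4 184.9] rot [ 1.7997e+02  3.0000e-02 -2.0000e-02] cam [509. 167. 328.]
black_star 0.61 [315. 184.] world [429.  165.9] rel [-12.   -0.5]
black_star 0.58 [199. 240.] world [364.1 295.1] rel [-76.9 128.7]
black_drawer 0.64 [90. 76.] world [538.6 388.2] rel [ 97.6 221.8]
blue_star 0.9 [466. 141.] world [474.2   9.7] rel [  33.2 -156.7]
```

View pics/w7.png

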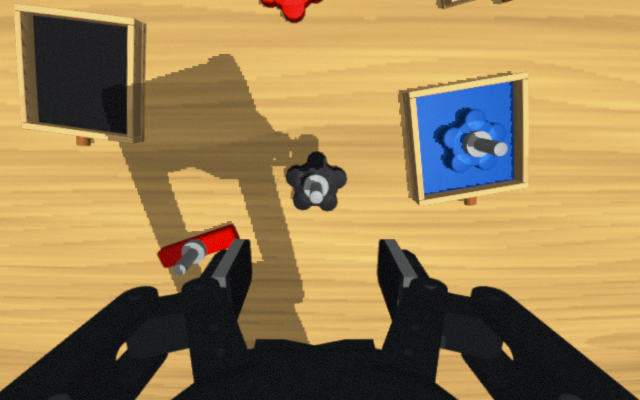

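The blue knob sits well in its drawer at (470,142). The black star is at (316,183), slightly behind the tool.

Call:
{"method": "carry_out", "body": {"commands": [{"translation":[-0.008,0.001,0.025],"jaw":0.06,"spin":0},{"translation":[0,0,0.025],"jaw":0.06,"spin":0},{"translation":[0,0,0.025],"jaw":0.06,"spin":0},{"translation":[0,0,0.025],"jaw":0.06,"spin":0},{"translation":[0,0,0.025],"jaw":0.06,"spin":0},{"translation":[0,0,0.023],"jaw":0.05,"spin":0},{"translation":[0,0,0],"jaw":0.04,"spin":0},{"translation":[0,0,0],"jaw":0.03,"spin":0}]}}

```text
time: 12.85
tool_pos: [431.8, 165.4, 36.4]
tcp_rot: [179.9, 0.2, -0.1]
ft_force: [0.2, -0.1, -0.4]
finger_gap: 30.7
grip_force: 0.0
```

Call:
{"method": "carry_out", "body": {"commands": [{"translation":[0,0,0],"jaw":0.02,"spin":0},{"translation":[0,0,0],"jaw":0.01,"spin":0},{"translation":[0,0,0],"jaw":0.004,"spin":0},{"translation":[0,0,0],"jaw":0.004,"spin":0},{"translation":[0,0,0],"jaw":0.004,"spin":0},{"translation":[0,0,0],"jaw":0.004,"spin":0},{"translation":[0,0,-0.02],"jaw":0.004,"spin":0},{"translation":[0,0,-0.04],"jaw":0.004,"spin":0}]}}

```text
time: 13.52
tool_pos: [428.8, 165.2, 93.3]
tcp_rot: [179.9, 0.5, -0.0]
ft_force: [0.3, 0.1, -1.6]
finger_gap: 10.6
grip_force: 39.1
```

Call:
{"method": "carry_out", "body": {"commands": [{"translation":[0.0151,-0.0321,0],"jaw":0.004,"spin":0},{"translation":[0.0151,-0.0321,0],"jaw":0.004,"spin":0},{"translation":[0.0151,-0.0321,0],"jaw":0.004,"spin":0},{"translation":[0.0151,-0.0321,0],"jaw":0.004,"spin":0},{"translation":[0.0151,-0.0321,0],"jaw":0.004,"spin":0},{"translation":[0.0151,-0.0321,0],"jaw":0.004,"spin":0},{"translation":[0.0151,-0.0321,0],"jaw":0.004,"spin":0},{"translation":[0,0,0.01],"jaw":0.004,"spin":0}]}}

```text
time: 14.18
tool_pos: [541.1, 397.1, 89.1]
tcp_rot: [-179.7, -0.2, 0.1]
ft_force: [0.9, 0.6, 1.0]
finger_gap: 10.3
grip_force: 39.3
```

```bash
python3 -c "
from h import *
look(['red_star'],save='w8')"
```

```text
t 14.23 tcp [538.7 393.6  85.2] rot [-1.7998e+02  3.0000e-02  1.5000e-01] cam [608. 397. 233.]
red_star 0.77 [456.   4.] world [675.6 303.8] rel [136.9 -89.8]
red_star 0.67 [603.  99.] world [617.1 188.5] rel [  78.4 -205.1]
```

View pics/w8.png

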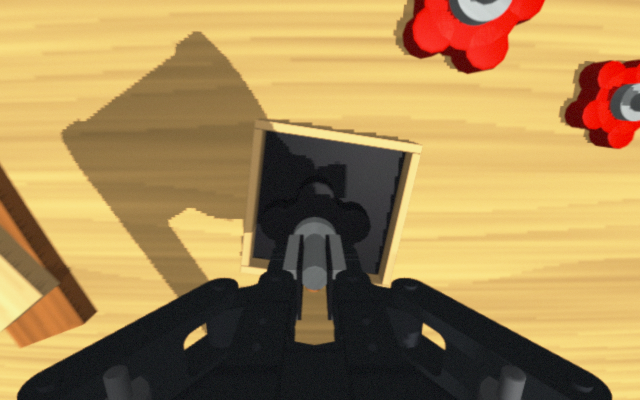

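The black drawer's rim corners are at about (257,120), (422,147) and (242,270).

```bash
python3 -c "
from h import *
p=r.snapshot('wrist');print(r.sense()['tool_pos']);cv2.imwrite('pics/w9.png',p['pixels']);q=cv2.imread('pics/w8.png');print(cv2.phaseCorrelate(q[:260,:,1].astype(float),p['pixels'][:260,:,1].astype(float)))
a,b,c=[ray(p,u,22) for u in((242,270),(257,120),(422,147))];print(a,b,c,(a+c)/2,np.linalg.norm(a-b),np.linalg.norm(c-b))"
```

```text
[537.27135571 390.38314161  85.51986077]
((-7.395310773391088, -0.44328024721306747), 0.08116936626566545)
[490.8 443.2] [596.3 427.4] [579.7 321.5] [535.25 382.35] 106.67656724885737 107.19314343744189
```

Call:
{"method": "carry_out", "body": {"commands": [{"translation":[-0.002,0.003,0.01],"jaw":0.004,"spin":0},{"translation":[0,0,0.012],"jaw":0.004,"spin":0},{"translation":[0,0,0.01],"jaw":0.004,"spin":0},{"translation":[0,0,0.006],"jaw":0.004,"spin":0},{"translation":[0,0,0.004],"jaw":0.004,"spin":0},{"translation":[0,0,0.002],"jaw":0.004,"spin":0},{"translation":[0,0,0],"jaw":0.004,"spin":0},{"translation":[0,0,0],"jaw":0.004,"spin":0}]}}

```text
time: 15.0
tool_pos: [536.9, 387.4, 45.3]
tcp_rot: [180.0, -0.0, -0.0]
ft_force: [-6.0, -6.0, 14.4]
finger_gap: 10.0
grip_force: 41.0
```

Call:
{"method": "carry_out", "body": {"commands": [{"translation":[0,0,0],"jaw":0.02,"spin":0},{"translation":[0,0,0],"jaw":0.04,"spin":0},{"translation":[0,0,0],"jaw":0.06,"spin":0},{"translation":[0,0,0],"jaw":0.06,"spin":0},{"translation":[0,0,-0.025],"jaw":0.06,"spin":0},{"translation":[0,0,-0.035],"jaw":0.06,"spin":0},{"translation":[0,0,-0.04],"jaw":0.06,"spin":0},{"translation":[0,0,-0.04],"jaw":0.06,"spin":0}]}}

```text
time: 15.67
tool_pos: [535.8, 387.5, 183.6]
tcp_rot: [179.9, 0.1, 0.0]
ft_force: [0.7, 0.7, -0.1]
finger_gap: 60.2
grip_force: 0.0
```

Call:
{"method": "carry_out", "body": {"commands": [{"translation":[0.0134,0.033,-0.002],"jaw":0.06,"spin":0},{"translation":[0.0134,0.033,0],"jaw":0.06,"spin":0},{"translation":[0.0134,0.033,0],"jaw":0.06,"spin":0},{"translation":[0.0134,0.033,0],"jaw":0.06,"spin":0},{"translation":[0.0134,0.033,0],"jaw":0.06,"spin":0},{"translation":[0.0134,0.033,0],"jaw":0.06,"spin":0},{"translation":[0,0,0],"jaw":0.06,"spin":0},{"translation":[0,0,0],"jaw":0.06,"spin":0}]}}

```text
time: 16.33
tool_pos: [617.6, 187.8, 184.9]
tcp_rot: [180.0, 0.0, -0.2]
ft_force: [0.4, 0.3, -0.0]
finger_gap: 60.2
grip_force: 0.0
```

```bash
python3 -c "
from h import *
look(['red_star','red_drawer','black_star','black_drawer'],save='w10')"
```

```text
t 16.38 tcp [617.1 189.3 185. ] rot [-1.7998e+02  3.0000e-02 -1.1000e-01] cam [686. 188. 328.]
red_star 0.89 [312. 172.] world [618. 190.] rel [0.9 0.7]
red_star 0.86 [201. 116.] world [675.8 301.2] rel [ 58.7 111.9]
red_star 0.64 [331.   3.] world [778.2 171.7] rel [161.1 -17.6]
red_drawer 0.69 [487. 125.] world [667.4  10.7] rel [  50.3 -178.6]
black_star 0.72 [136. 250.] world [529.1 390.4] rel [-88.  201.1]
black_drawer 0.75 [137. 242.] world [538.  388.3] rel [-79.1 199. ]
```

View pics/w10.png

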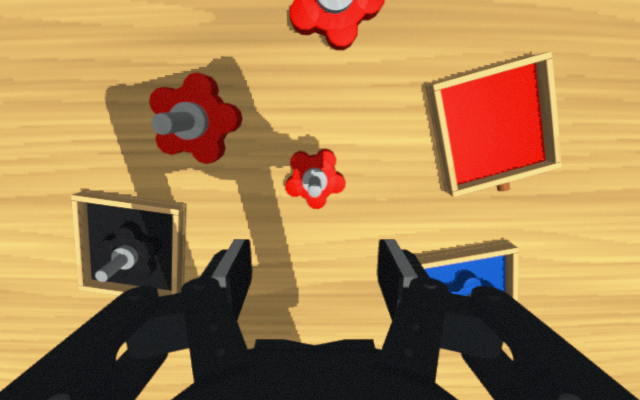

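The black knob is in its drawer, and the small red star at (314,178) is directly under the gripper.

Call:
{"method": "carry_out", "body": {"commands": [{"translation":[-0.001,0,0.025],"jaw":0.06,"spin":0},{"translation":[0,0,0.025],"jaw":0.06,"spin":0},{"translation":[0,0,0.025],"jaw":0.06,"spin":0},{"translation":[0,0,0.025],"jaw":0.06,"spin":0},{"translation":[0,0,0.025],"jaw":0.06,"spin":0},{"translation":[0,0,0.023],"jaw":0.05,"spin":0},{"translation":[0,0,0],"jaw":0.04,"spin":0},{"translation":[0,0,0],"jaw":0.03,"spin":0}]}}

```text
time: 17.25
tool_pos: [614.2, 190.6, 35.8]
tcp_rot: [180.0, 0.2, 0.1]
ft_force: [0.5, -0.5, 0.8]
finger_gap: 30.7
grip_force: 0.0
```

Call:
{"method": "carry_out", "body": {"commands": [{"translation":[0,0,0],"jaw":0.02,"spin":0},{"translation":[0,0,0],"jaw":0.01,"spin":0},{"translation":[0,0,0],"jaw":0.004,"spin":0},{"translation":[0,0,0],"jaw":0.004,"spin":0},{"translation":[0,0,0],"jaw":0.004,"spin":0},{"translation":[0,0,0],"jaw":0.004,"spin":0},{"translation":[0,0,-0.02],"jaw":0.004,"spin":0},{"translation":[0,0,-0.04],"jaw":0.004,"spin":0}]}}

```text
time: 17.92
tool_pos: [611.6, 188.9, 91.9]
tcp_rot: [179.9, 0.6, -0.0]
ft_force: [0.4, 0.2, -1.9]
finger_gap: 10.4
grip_force: 39.2
```

```bash
python3 -c "
from h import *
p=cv2.imread('pics/w10.png')
E=r.snapshot('wrist');T=np.array(E['extrinsics']);s=np.array(r.sense()['tool_pos']);T[:3,3]+=np.array([617.1,189.3,185])-s;E['extrinsics']=T
a,b,c,d=[ray(E,u,22) for u in((428,85),(551,54),(562,166),(452,196))];print(a,b,c,d,(a+b+c+d)/4)"
```

```text
[694.9  87.7] [722.7 -19.1] [623.6 -49.8] [593.6  54.4] [658.7  18.3]
```

Call:
{"method": "carry_out", "body": {"commands": [{"translation":[0.008,0.03,0],"jaw":0.004,"spin":0},{"translation":[0.008,0.03,0],"jaw":0.004,"spin":0},{"translation":[0.008,0.03,0],"jaw":0.004,"spin":0},{"translation":[0.008,0.03,0],"jaw":0.004,"spin":0},{"translation":[0.008,0.03,0],"jaw":0.004,"spin":0},{"translation":[0.008,0.03,0],"jaw":0.004,"spin":0},{"translation":[0,0,0.005],"jaw":0.004,"spin":0},{"translation":[0,0,0.005],"jaw":0.004,"spin":0}]}}

```text
time: 18.63
tool_pos: [664.9, 7.8, 88.1]
tcp_rot: [180.0, -0.1, -0.2]
ft_force: [-0.9, 0.6, -0.5]
finger_gap: 10.1
grip_force: 39.3
```

```bash
python3 -c "
from h import *
look(['red_drawer'],save='w11')"
```

```text
t 18.68 tcp [663.6   9.3  86.2] rot [-1.7998e+02  5.0000e-02 -1.0000e-01] cam [733.   8. 231.]
red_drawer 0.78 [310. 197.] world [666.8  11.2] rel [3.2 1.9]
```

View pics/w11.png

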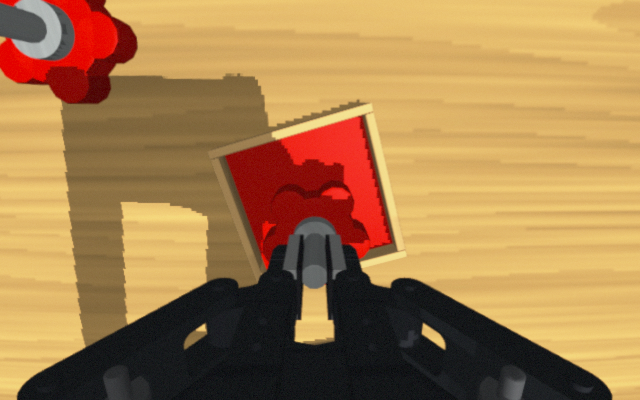

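The rim corners at (209,154), (372,103) and (405,254) put the drawer's centre within a few mm of the tool.

Call:
{"method": "carry_out", "body": {"commands": [{"translation":[0,0,0.01],"jaw":0.004,"spin":0},{"translation":[0,0,0.012],"jaw":0.004,"spin":0},{"translation":[0,0,0.01],"jaw":0.004,"spin":0},{"translation":[0,0,0.006],"jaw":0.004,"spin":0},{"translation":[0,0,0.004],"jaw":0.004,"spin":0},{"translation":[0,0,0.002],"jaw":0.004,"spin":0},{"translation":[0,0,0],"jaw":0.004,"spin":0},{"translation":[0,0,0],"jaw":0.004,"spin":0}]}}

```text
time: 19.4
tool_pos: [664.4, 10.4, 45.7]
tcp_rot: [180.0, -0.0, 0.0]
ft_force: [-9.6, 0.3, 17.4]
finger_gap: 10.4
grip_force: 41.5
```

Call:
{"method": "carry_out", "body": {"commands": [{"translation":[0,0,0],"jaw":0.02,"spin":0},{"translation":[0,0,0],"jaw":0.04,"spin":0},{"translation":[0,0,0],"jaw":0.06,"spin":0},{"translation":[0,0,0],"jaw":0.06,"spin":0},{"translation":[0,0,-0.025],"jaw":0.06,"spin":0},{"translation":[0,0,-0.035],"jaw":0.06,"spin":0},{"translation":[0,0,-0.04],"jaw":0.06,"spin":0},{"translation":[0,0,-0.04],"jaw":0.06,"spin":0}]}}

```text
time: 20.07
tool_pos: [663.0, 10.0, 183.4]
tcp_rot: [-180.0, 0.2, -0.0]
ft_force: [1.3, -0.9, -0.3]
finger_gap: 60.2
grip_force: 0.0
```

Call:
{"method": "carry_out", "body": {"commands": [{"translation":[-0.03,0,-0.02],"jaw":0.06,"spin":0},{"translation":[-0.03,0,-0.02],"jaw":0.06,"spin":0},{"translation":[-0.03,0,-0.02],"jaw":0.06,"spin":0},{"translation":[-0.03,0,-0.02],"jaw":0.06,"spin":0},{"translation":[-0.03,0,-0.02],"jaw":0.06,"spin":0},{"translation":[-0.03,0,0],"jaw":0.06,"spin":0},{"translation":[0,0,0],"jaw":0.06,"spin":0},{"translation":[0,0,0],"jaw":0.06,"spin":0}]}}

```text
time: 20.73
tool_pos: [483.3, 10.0, 283.8]
tcp_rot: [180.0, -0.1, -0.0]
ft_force: [-0.6, 0.3, 0.2]
finger_gap: 59.9
grip_force: 0.0
```

```bash
python3 -c "
from h import *
p=r.snapshot('scene');cv2.imwrite('pics/s12.png',cv2.resize(p['pixels'][90:290,130:530],None,fx=2,fy=2))
for n in('red','yellow','blue','black'):
  for k in('_star','_drawer'): print(n+k,[(round(d['score'],2),ray(p,d['xy'],6)) for d in r.landmark_of(p,n+k)])"
```

```text
red_star [(0.91, array([781.4, 168.6])), (0.74, array([677. , 301.7])), (0.55, array([669.6,   8.5])), (0.18, array([ 547. , -378.4]))]
red_drawer [(0.59, array([667. ,  11.6]))]
yellow_star [(0.63, array([ 539.5, -383.8]))]
yellow_drawer [(0.74, array([ 545.2, -383.7]))]
blue_star [(0.59, array([475.2,   7.1]))]
blue_drawer [(0.86, array([484.1,  17.6]))]
black_star [(0.87, array([541.7, 383.7]))]
black_drawer [(0.69, array([540.6, 390.1]))]
```

View pics/s12.png

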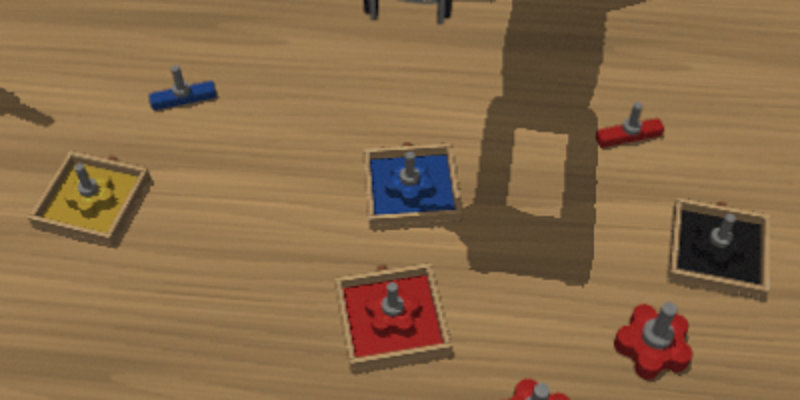

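All four knobs lie flat inside their own drawers: yellow at (90,190), blue at (410,180), red at (392,310) and black at (722,240). The bars haven't moved, so I'm handing in.

```bash
python3 -c "
from bench import r
print(r.hand_in())"
```

```text
the job is handed in; nothing more can be done
None
```

All four star knobs were set down flat, stud up, in their own-colour drawers (the smallest of the three red stars was used), the two bar knobs were left where they lay, and the job was handed in about 21 s into the 90 s limit; no verdict came back.

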